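Hold-down clamp: touch, then a quarter turn

TASK

Push the hardwood block gently along the bed of the hold-down clamp until it is fully home against the end stop. Then turn the clamp's T-handle clockwise until the pad touches the block and, from that touch, exactly a quarter turn more. Leave the block clamped there, let go of everything, and leave the other things on the bench alone.

Things in the scene. Friction and masses are not known exactly. Their poses are not given: they have to be found in the camera images.
- clamp_frame: Fixed grey cast hold-down clamp. Origin on the bench under the screw's vertical axis; +x runs along the bed from the open end (towards the robot) to the column, z up. Bed 195 x 100 mm, x -120 to +75 mm, its top 18 mm above the bench. Two steel guide rails, 53 mm apart inside, 12 mm high above the bed, x -45 to +35 mm. Column x 45 to 73 mm, 100 mm high.
- end_stop (a point): Middle of the face of the steel end stop across the bed, which looks to -x: 35 mm along +x of the frame's origin, 27 mm above the bench; the stop is 18 mm high above the bed and 64 mm wide.
- boss_top (a point): Top of the nut on the boss at the end of the clamp's arm, on the screw's axis, 107 mm above the bench. The arm spans 80 to 100 mm above the bench and is 30 mm wide, from the column to the boss (radius 18 mm) over the bed.
- work_block: Loose dark hardwood block 50 x 120 x 22 mm, 0.1 kg, lying on the bed between the ends of the guide rails, short of the end stop. Origin at the centre of its underside; its long axis is its y, lying along the bed, with its -y end towards the end stop.
- block_far_end (a point): Centre of the block's end face that must meet the end stop, 60 mm along -y of the block's origin and 11 mm above its underside. Fully home it lies at x = +35 mm of clamp_frame.
- spindle: Vertical steel screw with the T-handle on top and a sprung round steel pad (radius 13 mm, does not turn) below. Origin on its axis at the underside of the handle bar, 134 mm above the bench at handle angle 0. One clockwise turn lowers both 20 mm. The pad's stem is set to another length each time, up to 5 mm either way, so the touch comes after some 30 to 245 degrees, unknown beforehand.
- clamp_knob (a joint): Angle of the T-handle, rad: grows clockwise seen from above, which tightens. Within 0.3 of 0 at the start. Free turning takes 0.30 N m of thread friction (some 0.2 is felt at rest after a push), so it stays where left, clamped too. The pad's spring has 50 N preload and 5 N/mm: at the touch the torque jumps by about 0.16 N m within 10 degrees, then rises by 0.08 N m over the quarter turn.
- handle_mid (a point): Steel T-handle on the screw: a straight bar 110 mm long (its x axis, 55 mm each side of the screw), 12 mm wide (y), 16 mm high, with a round hub of radius 11 mm. The point is the bar's centre on the screw axis, 8 mm above its underside, 142 mm above the bench at handle angle 0, going down with the screw. It can be pushed round at its arms or gripped. Nothing else is as high near it.
- screwdriver: Bystander: blue-handled screwdriver 195 mm long, lying on the bench to the right of the clamp. Origin under its middle.
- pulley: Bystander: grey pulley wheel, 62 mm across and 26 mm high, on the bench to the left of the clamp. Origin under its centre.
- hex_keys: Bystander: orange holder with hex keys, 34 x 90 x 17 mm, on the bench to the left of the clamp. Origin under its centre.
- masking_tape: Bystander: beige roll of tape, 97 mm across, 24 mm high, to the right. Origin under its centre.
- pliers: Bystander: pliers with red grips, 155 mm long, at the right front. Origin under their middle.
Mind the look-alikes: they are no part of the job. What is shaped like the work_block but blue is not meant.

How it is judged:
By the outcome, as a careful person would: the job done as asked, in the order asked, and still so for the second after the job is handed in, with the robot touching nothing.
It also fails if it takes over 72 s, if anything falls off the work surface, if the arm or the gripper's body presses on something with over 40 N, if the wrist force passes 120 N, or if a joint passes its speed limit or range.

ROBOT

A 6-joint arm with a two-finger parallel gripper is mounted at the origin on a cart in front of the work surface, level with it; the furniture and walls round the work are solid. World frame = base frame: x ahead of the robot, y to its left, z up, the work surface at z = 0. Lengths are in m, angles in rad, forces in N, time in s.
With the tool pointing down it reaches from about 0.3 to 0.85 m from the base axis. Payload 4.2 kg.
Tool frame: the origin (TCP) lies at the very end of the fingers, on their centre line; the grasp point (between the pads) lies 19 mm behind it; z points along the fingers, y is the line along which they close (so a half turn about z gives the same grasp; the last joint's range is limited). The gripper opens to 91 mm and grips with 3 to 60 N. Pads are 32 mm wide; open, the fingers measure 118 mm over their backs; the gripper's body (76 mm by 178 mm) begins 60 mm behind the grasp point.
Start: joints at [-1.144, 0.32, 1.565, -0, 1.257, -0.02], TCP at [0.248, -0.519, 0.214] pointing down, gripper open.
Joint ranges: [-3.11, 3.11], [-0.84, 2.01], [0.21, 2.61], [-1.34, 4.49], [0.05, 2.63], [-2.56, 2.56]. Speed limits (rad/s): [2.57, 2.57, 3.14, 3.14, 3.14, 3.14].

INTERFACE

Orientations are given as a unit quaternion [w, x, y, z].
In Python, from bench import telemetry, optics, job gives the robot as it stands. The module is installed in compiled form; this text tells all that it offers.
- The arm moves only by the tool apply_moves, never from a script. Its argument "deltas" is a list that holds one entry, the list of rows, each a list of 7 numbers: the shift along the tool's x, y, z normalised to -1 to 1, where 1 is 100 mm, then the turn, a rotation vector about the tool's x, y, z normalised to -1 to 1, where 1 is pi rad, then the closure, from 0 (fully open) to 1 (shut). A call has exactly 5 rows; each row shifts and turns the commanded pose from where the row before left it, along the tool's axes as they then stand; what a row does not reach is not made up. A row lasts 1/12 s, in which the tool goes at most 41.7 mm and 7.16 degrees, less where a joint would pass 70% of its speed; a pose out of reach is approached as far as the arm can. A call with a number of a shift or a turn outside -1 to 1 is refused whole. A call with a gripper value outside its range is refused whole. The fingers move at their own pace and stop on an object; "grip_force" is the grip in N (left out, the last holds). Time passes only in rows, so rows that do not move let the fingers close, or fill a call up. It gives the time, the measured TCP pose, the force, the opening and the grip force at its end, in the units of the state.
- telemetry.sense(): the state, without advancing time (a new reading comes with each control period).
- optics.read_camera(name): name is "scene" or "side" or "wrist"; returns a dict with "image" (400x640x3 uint8, red, green, blue), "fovy" (degrees; the focal length in pixels is half the picture's height over the tangent of half this angle, whatever the lens; pixels are square), "cx", "cy" (the principal point, pixels), "T" (4x4, takes a point from camera to world coordinates). Camera axes: x right, y down, z forward; pixel columns grow to the right and rows downward; lengths in m; the calibration is good to about 2 mm. The wrist camera is an equidistant fisheye: a pixel r from the principal point sees the ray r / f radians off the axis. A picture is of the moment at which its call begins. There is no depth.
- job.job_done(): hands the job in; it is judged then, once.
Trained networks look in a picture, given as the dict that the camera call returned (one of the last four; its "shot" number tells which), for a name from the list of things; names that differ only in an ending like _2 or _b are one class to them, and where a whole thing is asked for, a point or a joint stands for the part that bears it (a point fixed in the world has none). Each returns a list of dicts, best first, with "p" (0 to 1); they miss things now and then, are a little off and sometimes report something else, mostly with a low value. They report only what shows in the picture. A call takes as long as a camera call. They do not tell look-alikes from the thing itself.
- optics.cut_out(picture, name): "mask" (400x640 bool, what is visible of it) and "extent" ([left, top, right, bottom] in pixels, round what is visible of it).
The state is a dict: "clock": time; "joint_pos": joint angles; "qvel": joint speeds; "effort": joint torques, N m; "ee_pos": TCP position; "eef_rot": TCP orientation; "ft_force": force on the tool from outside, world axes, zero at the start; "torque": the same for the moment, N m; "grip_width": finger opening in m; "grip_force": force on a finger pad.
Only numpy, scipy, OpenCV 4.12 (cv2) and the standard library are available. Lean on these libraries where they do the work, as an engineer would, in place of code of your own. Each camera call takes 0.05 s, during which the arm holds its last target. There are 200 camera calls.

## Working session

There is one attempt and no reset: what is moved stays moved. The work goes in short steps, Python scripts to look and compute and a tool call to move; the robot and the scene stay as the last step left them, time stands still between calls to the robot, and variables do not carry over. Pictures are saved under pics/ and viewed, at most 10 in all, crops included, and the job is handed in when it is done.

Besides the shell and the picture viewer there is one more tool, called after "Call:" as name(argument=value, ...), one argument or row to a line, values as JSON. apply_moves: Moves the arm, as the interface text tells. Its arguments: {"type":"object","properties":{"deltas":{"type":"array"},"grip_force":{"type":"number"}},"required":["deltas"]}

```bash
mkdir -p pics; cat > h.py <<'E'
import numpy as np, cv2
from bench import telemetry, optics, job
def f(p): return 200/np.tan(np.radians(p["fovy"])/2)
def ray(p,u,v):
    T=np.array(p["T"]); d=np.array([(u-p["cx"])/f(p),(v-p["cy"])/f(p),1.]); return T[:3,3],T[:3,:3]@d
def atz(p,u,v,z):
    o,d=ray(p,u,v); return o+d*(z-o[2])/d[2]
def proj(p,X):
    T=np.array(p["T"]); c=T[:3,:3].T@(np.array(X)-T[:3,3]); return p["cx"]+f(p)*c[0]/c[2], p["cy"]+f(p)*c[1]/c[2]
def save(p,n,crop=None,k=1):
    im=p["image"][:,:,::-1]
    if crop: im=im[crop[1]:crop[3],crop[0]:crop[2]]
    cv2.imwrite("pics/"+n,cv2.resize(im,None,fx=k,fy=k,interpolation=cv2.INTER_CUBIC))
E
python3 - <<'E'
from h import *
a=[]
for c in("scene","side"):
    p=optics.read_camera(c); a.append(p["image"]); print(c,p["fovy"],np.round(p["T"],3).tolist()); save(p,c+"0.png")
    for n in("clamp_frame","work_block","spindle","handle_mid"):
        for r in optics.cut_out(p,n)[:3]:
            m=r["mask"]; ys,xs=np.nonzero(m); print(n,round(r["p"],2),r["extent"],xs.mean().round(1),ys.mean().round(1),p["image"][m].mean(0).round())
print(telemetry.sense())
E
```

```text
scene 47.6553489168693 [[-0.456, -0.418, 0.785, -0.411], [-0.89, 0.193, -0.414, 0.408], [0.021, -0.888, -0.46, 0.647], [0.0, 0.0, 0.0, 1.0]]
clamp_frame 0.71 [248.6, 174.2, 319.0, 250.1] 272.2 209.9 [148. 150. 148.]
clamp_frame 0.2 [258.9, 170.9, 291.2, 182.9] 274.5 177.2 [162. 163. 164.]
work_block 0.58 [264.9, 206.3, 307.0, 239.0] 288.3 222.2 [143. 102.  77.]
spindle 0.78 [259.6, 167.4, 289.6, 209.1] 273.9 184.0 [157. 155. 153.]
side 50.46921166318997 [[-0.882, -0.29, 0.372, 0.161], [-0.471, 0.566, -0.677, 0.558], [-0.014, -0.772, -0.635, 0.762], [0.0, 0.0, 0.0, 1.0]]
clamp_frame 0.9 [236.9, 211.6, 328.1, 285.5] 269.4 248.2 [162. 159. 154.]
work_block 0.93 [354.8, 235.6, 411.6, 262.6] 382.1 248.7 [ 79. 128. 222.]
work_block 0.78 [266.7, 240.8, 324.8, 268.2] 296.4 254.6 [157. 102.  72.]
work_block 0.38 [379.6, 182.3, 432.7, 198.5] 397.4 190.2 [225. 198. 183.]
spindle 0.72 [234.5, 278.4, 263.0, 307.6] 247.3 292.8 [149. 138. 123.]
spindle 0.55 [245.0, 209.5, 294.5, 247.8] 268.9 219.7 [172. 166. 163.]
handle_mid 0.74 [244.7, 213.2, 292.6, 224.6] 268.3 215.6 [181. 175. 171.]
{'clock': 0.5, 'joint_pos': array([-1.14398385e+00,  3.19600648e-01,  1.56458575e+00, -3.76672478e-05,
        1.25741821e+00, -1.99896075e-02]), 'qvel': array([ 0.00164332, -0.00060613,  0.00094228,  0.0010119 ,  0.00074807,
        0.00098328]), 'effort': array([ 2.21880832e-04, -4.11993098e+01, -2.32040048e+01,  7.26331235e-02,
        3.85410071e-02, -3.79415872e-05]), 'ee_pos': array([ 0.24843001, -0.51852711,  0.21394222]), 'eef_rot': array([-2.23142694e-06,  9.75148312e-01,  2.21553086e-01, -1.87537649e-05]), 'ft_force': array([-0.49802828,  0.86643303,  0.54938369]), 'torque': array([-0.06435606, -0.0001155 , -0.0247152 ]), 'grip_force': 0.0, 'grip_width': 0.09070931107427856}
```

```bash
python3 - <<'E'
import cv2
a=cv2.imread("pics/scene0.png")[130:280,190:390]; b=cv2.imread("pics/side0.png")[170:320,210:410]
import numpy as np
cv2.imwrite("pics/c0.png",np.vstack([cv2.resize(x,(800,600),interpolation=cv2.INTER_CUBIC)[:, :] for x in (a,)]))
cv2.imwrite("pics/c1.png",cv2.resize(b,(800,600),interpolation=cv2.INTER_CUBIC))
E
```

```text
(no output)
```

View pics/c0.png

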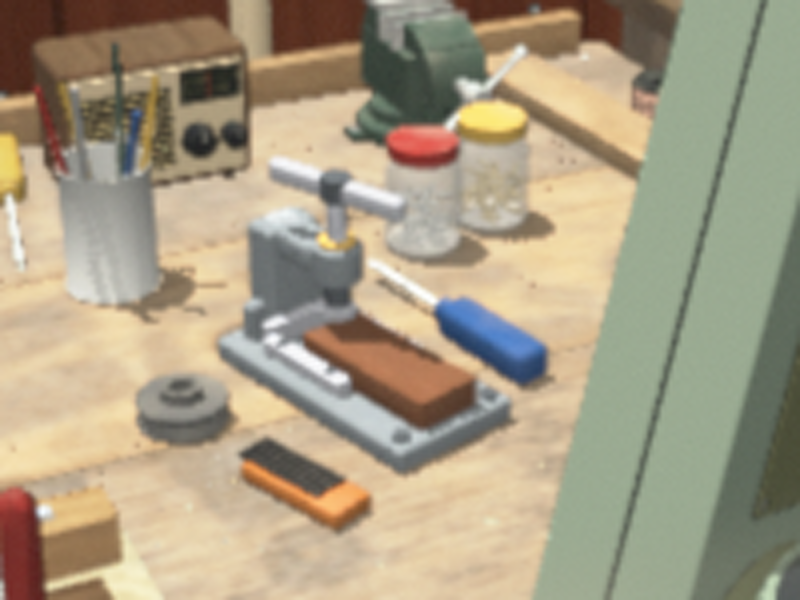

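View pics/c1.png

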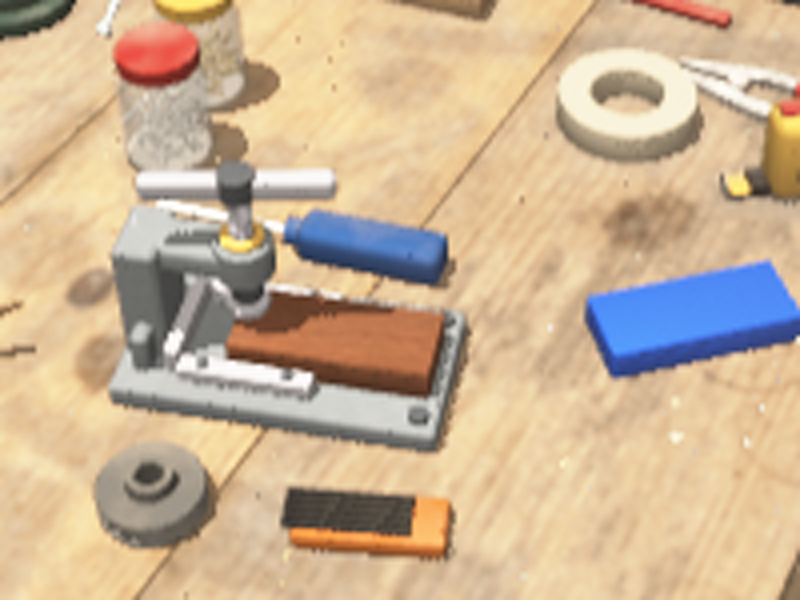

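View pics/side0.png

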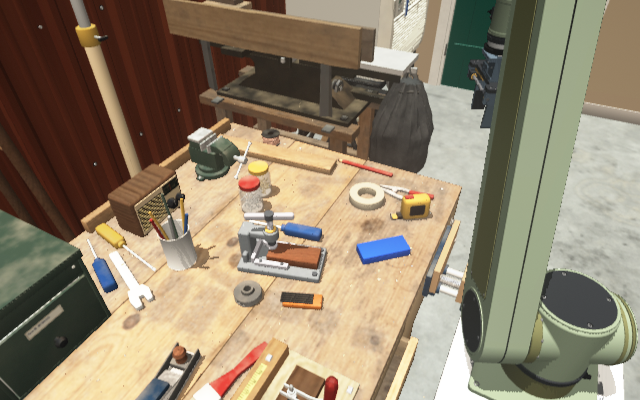

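The brown block on the bed (side px ≈ (295,255)) is the work block. The blue one at (383,249), lying loose on the bench, is the look-alike. Crop c1 confirms this. Next I fit the clamp pose.

```bash
cat > fit.py <<'E'
from h import *
from scipy.optimize import least_squares
P={c:optics.read_camera(c) for c in("scene","side")}
S=lambda x,y:("side",x/4+210,y/4+170)
C=lambda x,y:("scene",x/4+190,y/4+130)
# (obs, local pt in clamp frame)
L=[(S(437,432),(-.12,.05,.018)),(S(465,318),(-.12,-.05,.018)),(S(113,388),(.075,.05,.018)),(S(437,447),(-.12,.05,0)),
(C(403,457),(-.12,.05,.018)),(C(510,402),(-.12,-.05,.018)),(C(221,343),(.075,.05,.018)),(C(403,470),(-.12,.05,0)),
(S(236,186),(0,0,.142)),(C(337,190),(0,0,.142)),(S(240,240),(0,0,.107)),(C(338,240),(0,0,.107))]
def W(q,l): c,s=np.cos(q[2]),np.sin(q[2]); return np.array([q[0]+c*l[0]-s*l[1],q[1]+s*l[0]+c*l[1],l[2]])
def res(q): return np.concatenate([np.array(proj(P[o[0]],W(q,l)))-o[1:] for o,l in L])
r=least_squares(res,[.5,0,0],loss="soft_l1"); q=r.x
print("clamp",q.round(4),res(q).reshape(-1,2).round(1).tolist())
print("hub", [atz(P[o[0]],*o[1:],.142).round(4).tolist() for o in(S(236,186),C(337,190))])
for e in ((S(140,184),S(333,184)),(C(272,168),C(405,208))):
    a,b=[atz(P[o[0]],*o[1:],.142) for o in e]; d=a-b; print("bar",(a+b)/2,np.linalg.norm(d),np.degrees(np.arctan2(d[1],d[0])))
z=.04
for n,o in dict(nearYp=S(430,392),nearYm=S(445,312),s1=C(425,425),s2=C(476,380)).items():
    zz=.04 if n!="nearYp" else .018
    w=atz(P[o[0]],*o[1:],zz if n!="s1" else .018)-np.r_[q[:2],0]; c,s=np.cos(q[2]),np.sin(q[2]); print(n,"clampframe",(c*w[0]+s*w[1]).round(4),(-s*w[0]+c*w[1]).round(4))
E
python3 fit.py
```

```text
clamp [ 0.5819 -0.0024  0.3064] [[0.6, 0.1], [0.8, -3.1], [-1.3, -0.2], [0.7, 1.5], [-0.5, -1.1], [0.8, -1.6], [-2.4, -1.2], [-0.5, 1.7], [0.6, -0.2], [-0.8, -0.1], [0.8, -2.1], [-0.8, -0.6]]
hub [[0.5827, -0.0014, 0.142], [0.5807, -0.0042, 0.142]]
bar [ 0.58337716 -0.00284378  0.142     ] 0.10608208523939186 27.20053224435515
bar [ 0.58406184 -0.00566426  0.142     ] 0.1077454587977954 30.591205920532694
nearYp clampframe -0.1094 0.0216
nearYm clampframe -0.1108 -0.0215
s1 clampframe -0.1067 0.0172
s2 clampframe -0.1149 -0.0201
```

Call:
apply_moves(
  deltas=[
    [[0.257,-0.227,0,0,0,0,0.8],[0.257,-0.227,0,0,0,0,0.8],[0.257,-0.227,0,0,0,0,0.8],[0.257,-0.227,0,0,0,0,0.8],[0.257,-0.227,0,0,0,0,0.8]],
  ],
)

```text
clock: 1.02
ee_pos: [0.3156, -0.3592, 0.214]
eef_rot: [0.0, 0.975, 0.221, 0.0]
ft_force: [0.3, 0.1, -0.1]
grip_width: 0.0604
grip_force: 0.0
```

Call:
apply_moves(
  deltas=[
    [[0.257,-0.227,0,0,0,0,0.8],[0.257,-0.227,0,0,0,0,0.8],[0.257,-0.227,0,0,0,0,0.8],[0.257,-0.227,0,0,0,0,0.8],[0.257,-0.227,0,0,0,0,0.8]],
  ],
)

```text
clock: 1.43
ee_pos: [0.3825, -0.2013, 0.2142]
eef_rot: [0.0, 0.975, 0.221, 0.0]
ft_force: [0.9, -0.4, 0.3]
grip_width: 0.0279
grip_force: 0.0
```

Call:
apply_moves(
  deltas=[
    [[0.257,-0.227,0,0,0,0,0.8],[0.257,-0.227,0,0,0,0,0.8],[0.257,-0.227,0,0,0,0,0.8],[0.257,-0.227,0,0,0,0.022,0.8],[0.257,-0.227,0,0,0,0.022,0.8]],
  ],
)

```text
clock: 1.85
ee_pos: [0.4512, -0.0442, 0.2143]
eef_rot: [0.0, 0.988, 0.152, 0.0]
ft_force: [-0.2, -0.8, -0.4]
grip_width: 0.0183
grip_force: 0.0
```

```bash
python3 - <<'E'
from h import *
s=telemetry.sense(); print(s["ee_pos"],s["eef_rot"],s["joint_pos"],s["ft_force"],s["torque"],s["grip_width"])
p=optics.read_camera("wrist"); print(p["fovy"],p["cx"],p["cy"],np.round(p["T"],3).tolist()); save(p,"w1.png")
E
```

```text
[ 0.45122361 -0.04415125  0.21427977] [1.49242826e-04 9.88355374e-01 1.52162990e-01 2.37761541e-04] [-1.22788285e-01  1.26789226e-01  1.82223947e+00 -1.69891804e-04
  1.19202517e+00  1.14255805e+00] [-0.19765045 -0.79804394 -0.36873262] [-0.01890756  0.00267861 -0.03074571] 0.018339669886975676
65.70646984690485 318.6201239937634 198.7606696731295 [[0.301, -0.922, -0.244, 0.521], [-0.954, -0.291, -0.077, -0.023], [0.0, 0.256, -0.967, 0.384], [0.0, 0.0, 0.0, 1.0]]
```

View pics/w1.png

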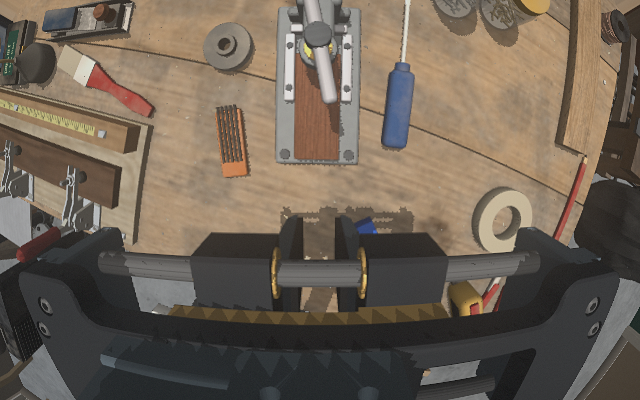

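The view shows the clamp, brown block, hub at about (317,35) and near bar end at (330,100). I'll measure with the fisheye model and turn the tool by half, so the camera side stays away from the handle.

```bash
cat >> h.py <<'E'
def wz(p,u,v,z):
    T=np.array(p["T"]); a=np.array([u-p["cx"],v-p["cy"]]); r=np.hypot(*a); t=r/f(p)
    d=T[:3,:3]@np.r_[np.sin(t)*a/max(r,1e-9),np.cos(t)]; o=T[:3,3]; return o+d*(z-o[2])/d[2]
def loc(w,q=(.582,-.003,.306)):
    c,s=np.cos(q[2]),np.sin(q[2]); x,y=w[0]-q[0],w[1]-q[1]; return np.round([c*x+s*y,-s*x+c*y],4)
E
python3 - <<'E'
from h import *
p=optics.read_camera("wrist")
for n,u,v,z in(("bedL",277,163,.018),("bedR",358,164,.018),("bedLtop",280,10,.018),("blkL",294,161,.04),("blkR",340,161,.04),("blkR far",336,100,.04),("railL near",290,100,.03),("railR near",350,101,.03),("hub",317,35,.152),("barend",331,100,.145)):
    w=wz(p,u,v,z); print(n,w.round(4),loc(w))
m=optics.cut_out(p,"work_block")
for r in m[:2]: print(r["p"],r["extent"])
E
```

```text
bedL [0.4595 0.0145 0.018 ] [-0.1115  0.0536]
bedR [ 0.4876 -0.0785  0.018 ] [-0.1127 -0.0436]
bedLtop [0.6402 0.0675 0.018 ] [0.0767 0.0497]
blkL [ 0.4712 -0.0053  0.04  ] [-0.1064  0.0312]
blkR [ 0.4867 -0.0545  0.04  ] [-0.1064 -0.0204]
blkR far [ 0.5503 -0.0293  0.04  ] [-0.0382 -0.0155]
railL near [0.5356 0.0201 0.03  ] [-0.0373  0.036 ]
railR near [ 0.555 -0.045  0.03 ] [-0.0384 -0.0319]
hub [0.5854 0.0027 0.152 ] [0.0049 0.0044]
barend [ 0.5409 -0.0225  0.145 ] [-0.045  -0.0062]
0.73 [299.9, 57.6, 342.3, 164.1]
0.73 [361.5, 223.0, 373.8, 232.7]
```

Call:
apply_moves(
  deltas=[
    [[0,0,0,0,0,-0.039,0.8],[0,0,0,0,0,-0.039,0.8],[0,0,0,0,0,-0.039,0.8],[0,0,0,0,0,-0.039,0.8],[0,0,0,0,0,-0.039,0.8]],
  ],
)

```text
clock: 2.42
ee_pos: [0.4505, -0.0472, 0.214]
eef_rot: [0.0, 0.895, 0.447, -0.0]
ft_force: [0.1, 0.5, -0.8]
grip_width: 0.018
grip_force: 0.0
```

Call:
apply_moves(
  deltas=[
    [[0,0,0,0,0,-0.039,0.8],[0,0,0,0,0,-0.039,0.8],[0,0,0,0,0,-0.039,0.8],[0,0,0,0,0,-0.039,0.8],[0,0,0,0,0,-0.039,0.8]],
  ],
)

```text
clock: 2.83
ee_pos: [0.4505, -0.0473, 0.214]
eef_rot: [0.0, 0.718, 0.696, -0.0]
ft_force: [-0.1, -0.1, 0.1]
grip_width: 0.0183
grip_force: 0.0
```

Call:
apply_moves(
  deltas=[
    [[0,0,0,0,0,-0.039,0.8],[0,0,0,0,0,-0.039,0.8],[0,0,0,0,0,-0.039,0.8],[0,0,0,0,0,-0.039,0.8],[0,0,0,0,0,-0.039,0.8]],
  ],
)

```text
clock: 3.25
ee_pos: [0.4505, -0.0473, 0.214]
eef_rot: [0.0, 0.475, 0.88, -0.0]
ft_force: [-0.8, -0.0, 0.3]
grip_width: 0.0184
grip_force: 0.0
```

Call:
apply_moves(
  deltas=[
    [[0,0,0,0,0,-0.039,0.8],[0,0,0,0,0,-0.039,0.8],[0,0,0,0,0,-0.039,0.8],[0,0,0,0,0,-0.039,0.8],[0,0,0,0,0,-0.039,0.8]],
  ],
)

```text
clock: 3.67
ee_pos: [0.4505, -0.0473, 0.214]
eef_rot: [-0.0, 0.188, 0.982, -0.0]
ft_force: [-0.0, -0.1, -0.6]
grip_width: 0.018
grip_force: 0.0
```

Call:
apply_moves(
  deltas=[
    [[0,0,0,0,0,-0.039,0.8],[0,0,0,0,0,-0.039,0.8],[0,0,0,0,0,-0.039,0.8],[0,0,0,0,0,-0.039,0.8],[0,0,0,0,0,-0.039,0.8]],
  ],
)

```text
clock: 4.08
ee_pos: [0.4505, -0.0473, 0.214]
eef_rot: [-0.0, -0.117, 0.993, -0.0]
ft_force: [0.4, 0.4, -0.5]
grip_width: 0.0179
grip_force: 0.0
```

```bash
python3 - <<'E'
from h import *
p=optics.read_camera("wrist"); print(np.round(p["T"],3).tolist()); save(p,"w2.png",(180,0,580,300),2)
E
```

```text
[[-0.233, 0.94, 0.25, 0.381], [0.972, 0.226, 0.059, -0.064], [-0.001, 0.257, -0.966, 0.384], [0.0, 0.0, 0.0, 1.0]]
```

View pics/w2.png

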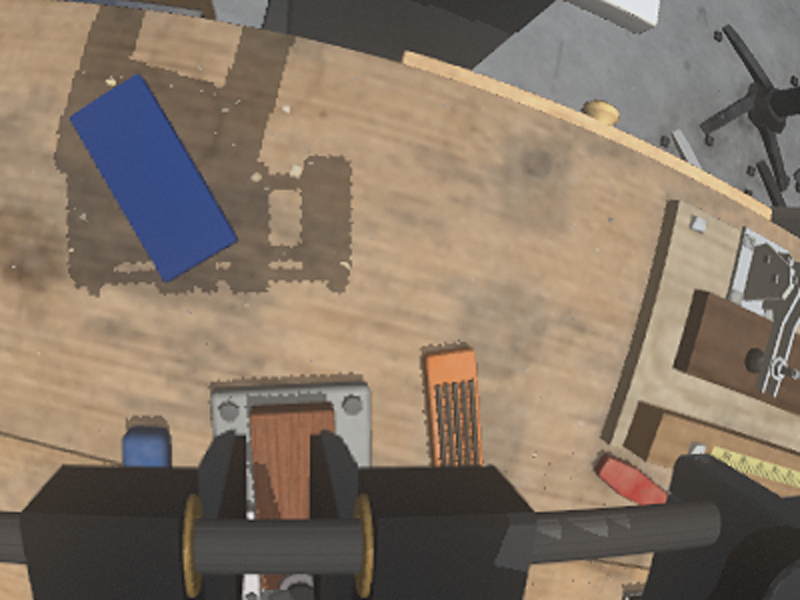

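```bash
python3 - <<'E'
from h import *
p=optics.read_camera("wrist")
for n,u,v,z in(("bedR",286,194,.018),("bedL",364.5,191,.018),("blkR",306,205,.04),("blkL",346.5,202,.04)):
    w=wz(p,u,v,z); print(n,w.round(4),loc(w))
print(telemetry.sense()["joint_pos"])
E
```

```text
bedR [ 0.4794 -0.082   0.018 ] [-0.1216 -0.0444]
bedL [0.453  0.0104 0.018 ] [-0.119   0.0517]
blkR [ 0.4808 -0.0556  0.04  ] [-0.1123 -0.0197]
blkL [ 0.4663 -0.0109  0.04  ] [-0.1128  0.0273]
[-1.29177865e-01  1.26833486e-01  1.82289485e+00 -6.05408410e-04
  1.19196341e+00 -1.92845235e+00]
```

Call:
apply_moves(
  deltas=[
    [[0,0.08,0,0,0,-0.018,0.8],[0,0,0.4,0,0,0,0.8],[0,0,0.4,0,0,0,0.8],[0,0,0.4,0,0,0,0.8],[0,0,0.4,0,0,0,0.8]],
  ],
)

```text
clock: 4.6
ee_pos: [0.4492, -0.0389, 0.053]
eef_rot: [0.001, -0.141, 0.99, -0.0]
ft_force: [1.1, -0.2, -0.7]
grip_width: 0.0185
grip_force: 0.0
```

Call:
apply_moves(
  deltas=[
    [[0,0,0.25,0,0,0,0.8],[0,0,0,0,0,0,0.8],[-0.03,0,0,0,0,0,0.8],[-0.03,0,0,0,0,0,0.8],[0,0,0,0,0,0,0.8]],
  ],
)

```text
clock: 5.02
ee_pos: [0.4579, -0.0368, 0.031]
eef_rot: [0.003, -0.142, 0.99, -0.001]
ft_force: [0.6, -0.7, -0.0]
grip_width: 0.0183
grip_force: 0.0
```

Call:
apply_moves(
  deltas=[
    [[-0.02,0,0,0,0,0,0.8],[-0.02,0,0,0,0,0,0.8],[-0.02,0,0,0,0,0,0.8],[-0.02,0,0,0,0,0,0.8],[-0.02,0,0,0,0,0,0.8]],
  ],
)

```text
clock: 5.43
ee_pos: [0.4648, -0.0336, 0.0292]
eef_rot: [0.0, -0.143, 0.99, -0.0]
ft_force: [-0.8, 0.1, 1.0]
grip_width: 0.0183
grip_force: 0.6
```

Call:
apply_moves(
  deltas=[
    [[-0.02,0,0,0,0,0,0.8],[-0.015,0,0,0,0,0,0.8],[-0.015,0,0,0,0,0,0.8],[-0.015,0,0,0,0,0,0.8],[-0.015,0,0,0,0,0,0.8]],
  ],
)

```text
clock: 5.85
ee_pos: [0.4724, -0.0313, 0.0289]
eef_rot: [-0.0, -0.143, 0.99, -0.0]
ft_force: [-1.7, -0.7, 1.2]
grip_width: 0.0182
grip_force: 0.5
```

Call:
apply_moves(
  deltas=[
    [[-0.015,0,0,0,0,0,0.8],[-0.015,0,0,0,0,0,0.8],[-0.015,0,0,0,0,0,0.8],[-0.015,0,0,0,0,0,0.8],[-0.01,0,0,0,0,0,0.8]],
  ],
)

```text
clock: 6.27
ee_pos: [0.4793, -0.0293, 0.0289]
eef_rot: [0.0, -0.143, 0.99, -0.0]
ft_force: [-0.9, 0.1, -0.4]
grip_width: 0.0182
grip_force: 0.3
```

Call:
apply_moves(
  deltas=[
    [[-0.01,0,0,0,0,0,0.8],[-0.01,0,0,0,0,0,0.8],[-0.01,0,0,0,0,0,0.8],[-0.005,0,0,0,0,0,0.8],[-0.005,0,0,0,0,0,0.8]],
  ],
)

```text
clock: 6.68
ee_pos: [0.4829, -0.0282, 0.029]
eef_rot: [-0.0, -0.143, 0.99, -0.0]
ft_force: [-1.3, 0.0, -0.0]
grip_width: 0.0182
grip_force: 0.4
```

Call:
apply_moves(
  deltas=[
    [[-0.01,0,0,0,0,0,0.8],[-0.01,0,0,0,0,0,0.8],[-0.005,0,0,0,0,0,0.8],[-0.005,0,0,0,0,0,0.8],[-0.005,0,0,0,0,0,0.8]],
  ],
)

```text
clock: 7.1
ee_pos: [0.4835, -0.0279, 0.0288]
eef_rot: [-0.003, -0.143, 0.99, -0.0]
ft_force: [-7.0, -4.6, 4.4]
grip_width: 0.0183
grip_force: 4.2
```

Call:
apply_moves(
  deltas=[
    [[-0.005,0,0,0,0,0,0.8],[-0.005,0,0,0,0,0,0.8],[-0.005,0,0,0,0,0,0.8],[-0.005,0,0,0,0,0,0.8],[-0.005,0,0,0,0,0,0.8]],
  ],
)

```text
clock: 7.52
ee_pos: [0.4835, -0.0277, 0.0286]
eef_rot: [-0.005, -0.143, 0.99, -0.0]
ft_force: [-11.9, -6.6, 10.2]
grip_width: 0.0182
grip_force: 6.8
```

Call:
apply_moves(
  deltas=[
    [[0.03,0,0,0,0,0,0.8],[0.1,0,0,0,0,0,0.8],[0.1,0,0,0,0,0,0.8],[0,0,-0.4,0,0,0,0.4],[0,0,-0.4,0,0,0,0.3]],
  ],
)

```text
clock: 7.93
ee_pos: [0.4638, -0.033, 0.1081]
eef_rot: [-0.003, -0.143, 0.99, 0.001]
ft_force: [1.7, -0.5, -0.5]
grip_width: 0.0286
grip_force: 0.0
```

Call:
apply_moves(
  deltas=[
    [[0,0,-0.4,0,0,0,0.3],[0,0,-0.4,0,0,0,0.3],[0,0,-0.3,0,0,0,0.3],[0.1,0,0,0,0,0,0.3],[0,0,0,0,0,0,0.3]],
  ],
)

```text
clock: 8.35
ee_pos: [0.4564, -0.0362, 0.2206]
eef_rot: [0.002, -0.143, 0.99, -0.001]
ft_force: [-0.8, 0.0, -0.3]
grip_width: 0.0618
grip_force: 0.0
```

```bash
python3 - <<'E'
from h import *
s=optics.read_camera("side"); c=optics.read_camera("scene")
a=cv2.resize(s["image"][200:290,225:345],(800,600),interpolation=cv2.INTER_CUBIC)
b=cv2.resize(c["image"][155:260,235:335],(571,600),interpolation=cv2.INTER_CUBIC)
o=np.hstack([a,b])[:,:,::-1]; cv2.imwrite("pics/a1.png",cv2.resize(o,(800,350),interpolation=cv2.INTER_AREA))
s=telemetry.sense(); print(s["ee_pos"],s["eef_rot"],s["joint_pos"])
E
```

```text
[ 0.45599219 -0.03583155  0.21810612] [-4.16091548e-04 -1.42613173e-01  9.89778394e-01  2.00259882e-04] [-1.03698909e-01  1.31182644e-01  1.80687335e+00  1.98234494e-04
  1.20444149e+00 -1.96076851e+00]
```

View pics/a1.png

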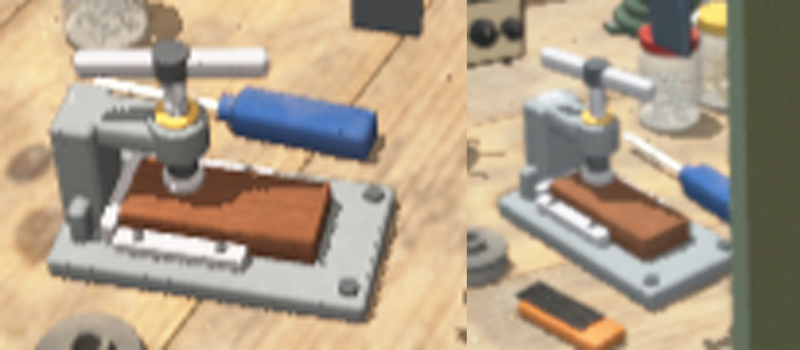

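Block sits square against the stop; handle still at its original angle. Going over the handle with fingers as a two-prong wrench.

Call:
apply_moves(
  deltas=[
    [[-0.33,0,0,0,0,0,0.23],[-0.33,0,0,0,0,0,0.23],[-0.33,0,0,0,0,0,0.23],[-0.33,0,0,0,0,0,0.23],[0,0,0,0,0,0.033,0.23]],
  ],
)

```text
clock: 8.87
ee_pos: [0.5883, 0.0031, 0.2155]
eef_rot: [-0.0, -0.091, 0.996, 0.001]
ft_force: [-0.1, -0.2, -0.0]
grip_width: 0.0701
grip_force: 0.0
```

Call:
apply_moves(
  deltas=[
    [[0,0,0,0,0,0.033,0.23],[0,0,0,0,0,0.033,0.23],[0,0,0,0,0,0.033,0.23],[0,0,0,0,0,0.033,0.23],[0,0,0,0,0,0,0.23]],
  ],
)

```text
clock: 9.28
ee_pos: [0.583, 0.0016, 0.2165]
eef_rot: [-0.002, 0.116, 0.993, -0.0]
ft_force: [-1.2, -1.2, -0.9]
grip_width: 0.0703
grip_force: 0.0
```

```bash
python3 - <<'E'
from h import *
s=telemetry.sense(); print(s["ee_pos"],s["eef_rot"],s["joint_pos"],s["torque"],s["grip_width"])
p=optics.read_camera("wrist"); print(np.round(p["T"],3).tolist()); save(p,"w3.png",(160,100,480,340),2.5)
E
```

```text
[0.58296473 0.00160198 0.21653868] [-1.91816172e-03  1.16392700e-01  9.93201412e-01 -1.23234452e-04] [-1.70584206e-02  3.32681654e-01  1.53849070e+00  1.42430943e-04
  1.27426213e+00 -1.35458197e+00] [ 0.14428492 -0.15121375 -0.0220741 ] 0.07028156568135863
[[0.231, 0.941, 0.247, 0.514], [0.973, -0.223, -0.059, 0.018], [-0.0, 0.254, -0.967, 0.387], [0.0, 0.0, 0.0, 1.0]]
```

View pics/w3.png

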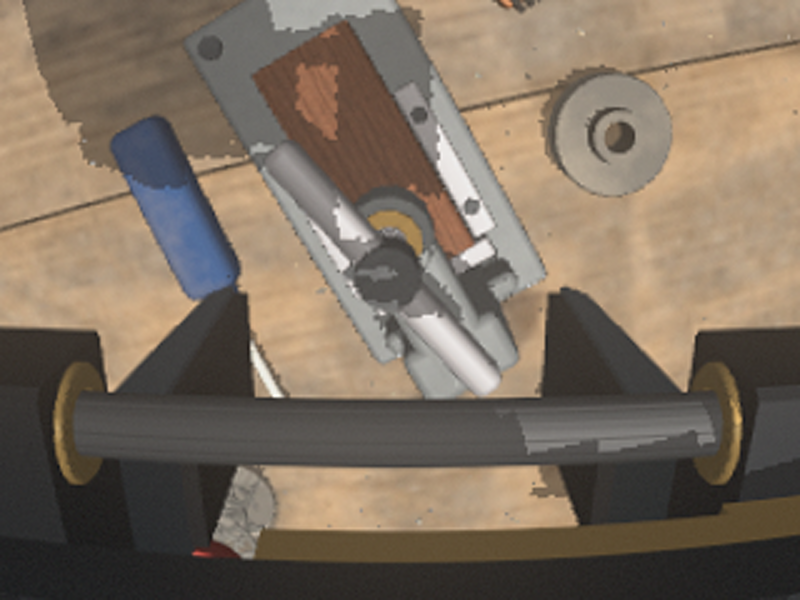

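```bash
python3 - <<'E'
from h import *
p=optics.read_camera("wrist"); 
h=wz(p,315.2,210,.152); a=wz(p,272,162,.147); b=wz(p,354.8,252.8,.147); d=b-a
print(h,a,b,(a+b)/2,np.linalg.norm(d),np.degrees(np.arctan2(d[1],d[0])))
s=telemetry.sense(); print(s["ee_pos"],s["torque"])
E
```

```text
[ 0.58251976 -0.00123386  0.152     ] [ 0.53799814 -0.02571531  0.147     ] [0.62887272 0.02242067 0.147     ] [ 0.58343543 -0.00164732  0.147     ] 0.10283608509307149 27.910030151929462
[0.58311408 0.00150781 0.2172364 ] [ 0.10335162 -0.19788491  0.00584524]
```

Call:
apply_moves(
  deltas=[
    [[-0.01,-0.03,0.2,0,0,0,0.23],[0,0,0.2,0,0,0,0.23],[0,0,0.2,0,0,0,0.23],[0,0,0.19,0,0,0,0.23],[0,0,0,0,0,0,0.23]],
  ],
)

```text
clock: 9.8
ee_pos: [0.5809, -0.0017, 0.1354]
eef_rot: [-0.004, 0.115, 0.993, -0.0]
ft_force: [-1.0, 0.1, -0.1]
grip_width: 0.0703
grip_force: 0.0
```

```bash
cat > st.py <<'E'
from h import *
s=telemetry.sense(); q=s["eef_rot"]; y=np.degrees(2*np.arctan2(q[2],q[1]))-90
print("t%.2f"%s["clock"],s["ee_pos"].round(4),"yawY %.2f"%y,s["ft_force"].round(1),s["torque"].round(3),s["joint_pos"][5].round(3),s["grip_width"].round(4))
E
python3 st.py
```

```text
Traceback (most recent call last):
  File "st.py", line 3, in <module>
    print("t%.2f"%s["clock"],s["ee_pos"].round(4),"yawY %.2f"%y,s["ft_force"].round(1),s["torque"].round(3),s["joint_pos"][5].round(3),s["grip_width"].round(4))
                                                                                                                                       ^^^^^^^^^^^^^^^^^^^^^
AttributeError: 'float' object has no attribute 'round'
```

```bash
sed -i 's/,s\["grip_width"\].round(4)//' st.py; python3 st.py
```

```text
t9.80 [ 0.5809 -0.0017  0.1354] yawY 76.83 [-1.   0.1 -0.1] [ 0.086 -0.105 -0.052] -1.364
```

Call:
apply_moves(
  deltas=[
    [[0,0,0,0,0,0.016,0.23],[0,0,0,0,0,0.016,0.23],[0,0,0,0,0,0.016,0.23],[0,0,0,0,0,0.016,0.23],[0,0,0,0,0,0.016,0.23]],
  ],
)

```text
clock: 10.22
ee_pos: [0.5843, -0.0017, 0.1407]
eef_rot: [0.0, 0.24, 0.971, 0.0]
ft_force: [1.3, -0.3, 0.8]
grip_width: 0.0701
grip_force: 0.0
```

```bash
python3 st.py
```

```text
t10.22 [ 0.5843 -0.0017  0.1407] yawY 62.27 [ 1.3 -0.3  0.8] [ 0.05  -0.155 -0.001] -1.109
```

Call:
apply_moves(
  deltas=[
    [[0,0,0.001,0,0,0.011,0.23],[0,0,0.001,0,0,0.011,0.23],[0,0,0.001,0,0,0.011,0.23],[0,0,0.001,0,0,0.011,0.23],[0,0,0.001,0,0,0.011,0.23]],
  ],
)

```text
clock: 10.63
ee_pos: [0.584, -0.0014, 0.1402]
eef_rot: [0.0, 0.322, 0.947, 0.0]
ft_force: [-0.3, 1.2, 1.3]
grip_width: 0.07
grip_force: 3.7
```

```bash
python3 st.py
```

```text
t10.63 [ 0.584  -0.0014  0.1402] yawY 52.47 [-0.3  1.2  1.3] [ 0.181 -0.026  0.28 ] -0.938
```

Call:
apply_moves(
  deltas=[
    [[0,0,0.001,0,0,0.011,0.23],[0,0,0.001,0,0,0.011,0.23],[0,0,0.001,0,0,0.011,0.23],[0,0,0.001,0,0,0.011,0.23],[0,0,0.001,0,0,0.011,0.23]],
  ],
)

```text
clock: 11.05
ee_pos: [0.584, -0.0016, 0.1397]
eef_rot: [0.0, 0.402, 0.916, 0.0]
ft_force: [-1.1, 0.5, -0.2]
grip_width: 0.0703
grip_force: 3.7
```

```bash
python3 st.py
```

```text
t11.05 [ 0.584  -0.0016  0.1397] yawY 42.58 [-1.1  0.5 -0.2] [ 0.109 -0.108  0.331] -0.765
```

Call:
apply_moves(
  deltas=[
    [[0,0,0.001,0,0,0.011,0.23],[0,0,0.001,0,0,0.011,0.23],[0,0,0.001,0,0,0.011,0.23],[0,0,0.001,0,0,0.011,0.23],[0,0,0.001,0,0,0.011,0.23]],
  ],
)

```text
clock: 11.47
ee_pos: [0.584, -0.0018, 0.1391]
eef_rot: [0.0, 0.48, 0.877, -0.0]
ft_force: [-1.3, -0.2, 0.2]
grip_width: 0.0706
grip_force: 3.7
```

```bash
python3 st.py
```

```text
t11.47 [ 0.584  -0.0018  0.1391] yawY 32.68 [-1.3 -0.2  0.2] [-0.023 -0.055  0.336] -0.593
```

Call:
apply_moves(
  deltas=[
    [[0,0,0.001,0,0,0.011,0.23],[0,0,0.001,0,0,0.011,0.23],[0,0,0.001,0,0,0.011,0.23],[0,0,0.001,0,0,0.011,0.23],[0,0,0.001,0,0,0.011,0.23]],
  ],
)

```text
clock: 11.88
ee_pos: [0.584, -0.002, 0.1386]
eef_rot: [0.0, 0.554, 0.833, -0.0]
ft_force: [0.4, -0.4, 0.1]
grip_width: 0.0704
grip_force: 3.8
```

```bash
python3 st.py
```

```text
t11.88 [ 0.584  -0.002   0.1386] yawY 22.78 [ 0.4 -0.4  0.1] [-0.151 -0.034  0.305] -0.42
```

Call:
apply_moves(
  deltas=[
    [[0,0,0.001,0,0,0.011,0.23],[0,0,0.001,0,0,0.011,0.23],[0,0,0.001,0,0,0.011,0.23],[0,0,0.001,0,0,0.011,0.23],[0,0,0.001,0,0,0.011,0.23]],
  ],
)

```text
clock: 12.3
ee_pos: [0.584, -0.0022, 0.1381]
eef_rot: [0.0, 0.623, 0.782, -0.0]
ft_force: [-0.1, -1.9, -0.9]
grip_width: 0.0705
grip_force: 3.8
```

```bash
python3 st.py
```

```text
t12.30 [ 0.584  -0.0022  0.1381] yawY 12.89 [-0.1 -1.9 -0.9] [-0.273 -0.086  0.29 ] -0.247
```

Call:
apply_moves(
  deltas=[
    [[0,0,0.001,0,0,0.011,0.23],[0,0,0.001,0,0,0.011,0.23],[0,0,0.001,0,0,0.011,0.23],[0,0,0.001,0,0,0.011,0.23],[0,0,0.001,0,0,0.011,0.23]],
  ],
)

```text
clock: 12.72
ee_pos: [0.5839, -0.0024, 0.1375]
eef_rot: [0.001, 0.688, 0.725, -0.001]
ft_force: [-0.0, -1.5, -0.8]
grip_width: 0.0701
grip_force: 3.8
```

```bash
python3 st.py
```

```text
t12.72 [ 0.5839 -0.0024  0.1375] yawY 2.99 [-0.  -1.5 -0.8] [-0.357 -0.016  0.272] -0.074
```

Call:
apply_moves(
  deltas=[
    [[0,0,0.001,0,0,0.011,0.23],[0,0,0.001,0,0,0.011,0.23],[0,0,0.001,0,0,0.011,0.23],[0,0,0.001,0,0,0.011,0.23],[0,0,0.001,0,0,0.011,0.23]],
  ],
)

```text
clock: 13.13
ee_pos: [0.5838, -0.0025, 0.137]
eef_rot: [0.001, 0.748, 0.663, -0.001]
ft_force: [-0.7, -2.1, -0.4]
grip_width: 0.0703
grip_force: 3.8
```

```bash
python3 st.py
```

```text
t13.13 [ 0.5838 -0.0025  0.137 ] yawY -6.90 [-0.7 -2.1 -0.4] [-0.377  0.003  0.316] 0.099
```

Call:
apply_moves(
  deltas=[
    [[0,0,0.001,0,0,0.011,0.23],[0,0,0.001,0,0,0.011,0.23],[0,0,0.001,0,0,0.011,0.23],[0,0,0.001,0,0,0.011,0.23],[0,0,0.001,0,0,0.011,0.23]],
  ],
)

```text
clock: 13.55
ee_pos: [0.5836, -0.0027, 0.1364]
eef_rot: [0.001, 0.803, 0.596, -0.001]
ft_force: [-0.6, -2.2, -0.8]
grip_width: 0.07
grip_force: 3.8
```

```bash
python3 st.py
```

```text
t13.55 [ 0.5836 -0.0027  0.1364] yawY -16.80 [-0.6 -2.2 -0.8] [-0.471  0.091  0.304] 0.271
```

Call:
apply_moves(
  deltas=[
    [[0,0,0.001,0,0,0.011,0.23],[0,0,0.001,0,0,0.011,0.23],[0,0,0.001,0,0,0.011,0.23],[0,0,0.001,0,0,0.011,0.23],[0,0,0.001,0,0,0.011,0.23]],
  ],
)

```text
clock: 13.97
ee_pos: [0.5835, -0.0028, 0.1359]
eef_rot: [0.001, 0.851, 0.525, -0.001]
ft_force: [-1.0, -3.3, -0.5]
grip_width: 0.0702
grip_force: 3.8
```

```bash
python3 st.py
```

```text
t13.97 [ 0.5835 -0.0028  0.1359] yawY -26.70 [-1.  -3.3 -0.5] [-0.557  0.142  0.331] 0.444
```

Call:
apply_moves(
  deltas=[
    [[0,0,0.001,0,0,0.011,0.23],[0,0,0.001,0,0,0.011,0.23],[0,0,0.001,0,0,0.011,0.23],[0,0,0.001,0,0,0.011,0.23],[0,0,0.001,0,0,0.011,0.23]],
  ],
)

```text
clock: 14.38
ee_pos: [0.5833, -0.0029, 0.1353]
eef_rot: [0.001, 0.893, 0.449, -0.001]
ft_force: [-0.8, -2.9, -1.0]
grip_width: 0.0701
grip_force: 3.8
```

```bash
python3 st.py
```

```text
t14.38 [ 0.5833 -0.0029  0.1353] yawY -36.60 [-0.8 -2.9 -1. ] [-0.602  0.298  0.274] 0.617
```

Call:
apply_moves(
  deltas=[
    [[0,0,0.001,0,0,0.011,0.23],[0,0,0.001,0,0,0.011,0.23],[0,0,0.001,0,0,0.011,0.23],[0,0,0.001,0,0,0.011,0.23],[0,0,0.001,0,0,0.011,0.23]],
  ],
)

```text
clock: 14.8
ee_pos: [0.583, -0.0029, 0.1348]
eef_rot: [0.001, 0.929, 0.371, -0.001]
ft_force: [-2.4, -2.4, 0.0]
grip_width: 0.0705
grip_force: 3.8
```

```bash
python3 st.py
```

```text
t14.80 [ 0.583  -0.0029  0.1348] yawY -46.50 [-2.4 -2.4  0. ] [-0.568  0.353  0.238] 0.79
```

Call:
apply_moves(
  deltas=[
    [[0,0,0.001,0,0,0.011,0.23],[0,0,0.001,0,0,0.011,0.23],[0,0,0.001,0,0,0.011,0.23],[0,0,0.001,0,0,0.011,0.23],[0,0,0.001,0,0,0.011,0.23]],
  ],
)

```text
clock: 15.22
ee_pos: [0.5829, -0.0029, 0.1342]
eef_rot: [0.001, 0.957, 0.289, -0.002]
ft_force: [-3.3, -3.9, -0.8]
grip_width: 0.0704
grip_force: 3.7
```

```bash
python3 st.py
```

```text
t15.22 [ 0.5829 -0.0029  0.1342] yawY -56.40 [-3.3 -3.9 -0.8] [-0.652  0.455  0.314] 0.962
```

Call:
apply_moves(
  deltas=[
    [[0,0,0.001,0,0,0.011,0.23],[0,0,0.001,0,0,0.011,0.23],[0,0,0.001,0,0,0.011,0.23],[0,0,0.001,0,0,0.011,0.23],[0,0,0.001,0,0,0.011,0.23]],
  ],
)

```text
clock: 15.63
ee_pos: [0.5827, -0.0029, 0.1337]
eef_rot: [0.001, 0.979, 0.205, -0.002]
ft_force: [-2.4, -3.9, 0.8]
grip_width: 0.0703
grip_force: 3.7
```

```bash
python3 st.py
```

```text
t15.63 [ 0.5827 -0.0029  0.1337] yawY -66.30 [-2.4 -3.9  0.8] [-0.585  0.506  0.323] 1.135
```

Call:
apply_moves(
  deltas=[
    [[0,0,0.001,0,0,0.011,0.23],[0,0,0.001,0,0,0.011,0.23],[0,0,0.001,0,0,0.011,0.23],[0,0,0.001,0,0,0.011,0.23],[0,0,0.001,0,0,0.011,0.23]],
  ],
)

```text
clock: 16.05
ee_pos: [0.5824, -0.0029, 0.1331]
eef_rot: [0.001, 0.993, 0.12, -0.002]
ft_force: [-4.2, -3.1, 0.6]
grip_width: 0.0699
grip_force: 3.7
```

```bash
python3 st.py
```

```text
t16.05 [ 0.5824 -0.0029  0.1331] yawY -76.20 [-4.2 -3.1  0.6] [-0.531  0.573  0.289] 1.308
```

Call:
apply_moves(
  deltas=[
    [[0,0,0.002,0,0,0.011,0.23],[0,0,0.002,0,0,0.011,0.23],[0,0,0.002,0,0,0.011,0.23],[0,0,0.002,0,0,0.011,0.23],[0,0,0.002,0,0,0.011,0.23]],
  ],
)

```text
clock: 16.47
ee_pos: [0.5823, -0.0028, 0.1324]
eef_rot: [0.001, 0.999, 0.034, -0.002]
ft_force: [-3.8, -3.2, 2.1]
grip_width: 0.0701
grip_force: 3.6
```

```bash
python3 st.py
```

```text
t16.47 [ 0.5823 -0.0028  0.1324] yawY -86.10 [-3.8 -3.2  2.1] [-0.494  0.723  0.326] 1.481
```

Call:
apply_moves(
  deltas=[
    [[0,0,0.002,0,0,0.011,0.23],[0,0,0.002,0,0,0.011,0.23],[0,0,0.002,0,0,0.011,0.23],[0,0,0.002,0,0,0.011,0.23],[0,0,0.002,0,0,0.011,0.23]],
  ],
)

```text
clock: 16.88
ee_pos: [0.5823, -0.0025, 0.1317]
eef_rot: [0.001, 0.999, -0.052, -0.002]
ft_force: [-4.3, -2.6, 3.0]
grip_width: 0.07
grip_force: 3.6
```

```bash
python3 st.py
```

```text
t16.88 [ 0.5823 -0.0025  0.1317] yawY -96.01 [-4.3 -2.6  3. ] [-0.347  0.865  0.219] 1.654
```

Call:
apply_moves(
  deltas=[
    [[0,0,0.002,0,0,0.011,0.23],[0,0,0.002,0,0,0.011,0.23],[0,0,0.002,0,0,0.011,0.23],[0,0,0.002,0,0,0.011,0.23],[0,0,0.002,0,0,0.011,0.23]],
  ],
)

```text
clock: 17.3
ee_pos: [0.5825, -0.0022, 0.1308]
eef_rot: [0.001, 0.99, -0.138, -0.001]
ft_force: [-4.2, -1.7, 3.7]
grip_width: 0.0703
grip_force: 3.6
```

```bash
python3 st.py
```

```text
t17.30 [ 0.5825 -0.0022  0.1308] yawY -105.92 [-4.2 -1.7  3.7] [-0.143  0.733  0.289] 1.826
```

Call:
apply_moves(
  deltas=[
    [[0,0,0.001,0,0,0.011,0.23],[0,0,0.001,0,0,0.011,0.23],[0,0,0.001,0,0,0.011,0.23],[0,0,0.001,0,0,0.011,0.23],[0,0,0.001,0,0,0.011,0.23]],
  ],
)

```text
clock: 17.72
ee_pos: [0.5824, -0.0021, 0.1303]
eef_rot: [0.001, 0.975, -0.223, -0.001]
ft_force: [-4.0, -0.5, 2.3]
grip_width: 0.07
grip_force: 3.7
```

```bash
python3 st.py
```

```text
t17.72 [ 0.5824 -0.0021  0.1303] yawY -115.82 [-4.  -0.5  2.3] [-0.075  0.812  0.245] 1.999
```

Call:
apply_moves(
  deltas=[
    [[0,0,0.001,0,0,0.011,0.23],[0,0,0.001,0,0,0.011,0.23],[0,0,0.001,0,0,0.011,0.23],[0,0,0.001,0,0,0.011,0.23],[0,0,0.001,0,0,0.011,0.23]],
  ],
)

```text
clock: 18.13
ee_pos: [0.5824, -0.002, 0.13]
eef_rot: [0.001, 0.952, -0.306, -0.001]
ft_force: [-4.6, -0.4, 5.9]
grip_width: 0.07
grip_force: 5.6
```

```bash
python3 st.py
```

```text
t18.13 [ 0.5824 -0.002   0.13  ] yawY -125.69 [-4.6 -0.4  5.9] [-0.017  0.93   0.465] 2.172
```

Call:
apply_moves(
  deltas=[
    [[0,0,0.001,0,0,0.011,0.23],[0,0,0.001,0,0,0.011,0.23],[0,0,0.001,0,0,0.011,0.23],[0,0,0.001,0,0,0.011,0.23],[0,0,0.001,0,0,0.011,0.23]],
  ],
)

```text
clock: 18.55
ee_pos: [0.5823, -0.0019, 0.1295]
eef_rot: [0.001, 0.922, -0.387, -0.001]
ft_force: [-5.4, -0.8, 4.8]
grip_width: 0.0704
grip_force: 5.8
```

```bash
python3 st.py
```

```text
t18.55 [ 0.5823 -0.0019  0.1295] yawY -135.58 [-5.4 -0.8  4.8] [0.059 0.887 0.455] 2.344
```

Touch came near tool yaw ≈ -118.5° (torque 0.29→0.46, pad force 3.7→5.6). I'm 17° past that, so I re-engage half a turn back for the remaining ~73°.

Call:
apply_moves(
  deltas=[
    [[0,0,0,0,0,-0.039,0.23],[0,0,0,0,0,-0.039,0.23],[0,0,-0.2,0,0,-0.039,0.23],[0,0,-0.2,0,0,-0.039,0.23],[0,0,-0.2,0,0,-0.039,0.23]],
  ],
)

```text
clock: 18.97
ee_pos: [0.5839, -0.0017, 0.1897]
eef_rot: [0.0, 0.996, -0.088, -0.0]
ft_force: [0.7, 0.3, 0.3]
grip_width: 0.0703
grip_force: 0.0
```

Call:
apply_moves(
  deltas=[
    [[0,0,-0.2,0,0,-0.039,0.23],[0,0,0,0,0,-0.039,0.23],[0,0,0,0,0,-0.039,0.23],[0,0,0,0,0,-0.039,0.23],[0,0,0,0,0,-0.039,0.23]],
  ],
)

```text
clock: 19.38
ee_pos: [0.5842, -0.0017, 0.2095]
eef_rot: [0.0, 0.976, 0.216, 0.001]
ft_force: [0.1, 0.3, 0.2]
grip_width: 0.0698
grip_force: 0.0
```

Call:
apply_moves(
  deltas=[
    [[0,0,0,0,0,-0.039,0.23],[0,0,0,0,0,-0.039,0.23],[0,0,0,0,0,-0.039,0.23],[0,0,0,0,0,-0.039,0.23],[0,0,0,0,0,-0.039,0.23]],
  ],
)

```text
clock: 19.8
ee_pos: [0.5841, -0.0017, 0.2093]
eef_rot: [0.0, 0.866, 0.5, 0.0]
ft_force: [-0.3, -0.6, -0.2]
grip_width: 0.0704
grip_force: 0.0
```

Call:
apply_moves(
  deltas=[
    [[0,0,0,0,0,-0.039,0.23],[0,0,0,0,0,-0.039,0.23],[0,0,0,0,0,-0.039,0.23],[0,0,0,0,0,-0.039,0.23],[0,0,0,0,0,-0.039,0.23]],
  ],
)

```text
clock: 20.22
ee_pos: [0.5841, -0.0017, 0.2093]
eef_rot: [0.0, 0.675, 0.738, 0.0]
ft_force: [-0.4, 0.3, -0.6]
grip_width: 0.0704
grip_force: 0.0
```

Call:
apply_moves(
  deltas=[
    [[0,0,0,0,0,-0.039,0.23],[0,0,0,0,0,-0.039,0.23],[0,0,0,0,0,-0.039,0.23],[0,0,0,0,0,-0.039,0.23],[0,0,0,0,0,-0.039,0.23]],
  ],
)

```text
clock: 20.63
ee_pos: [0.5841, -0.0017, 0.2093]
eef_rot: [0.0, 0.421, 0.907, 0.0]
ft_force: [1.1, -0.1, -0.9]
grip_width: 0.0704
grip_force: 0.0
```

Call:
apply_moves(
  deltas=[
    [[0,0,0,0,0,-0.039,0.23],[0,0,0,0,0,-0.039,0.23],[0,0,0,0,0,-0.02,0.23],[0,0,0,0,0,0,0.23],[0,0,0,0,0,0,0.23]],
  ],
)

```text
clock: 21.05
ee_pos: [0.5841, -0.0017, 0.209]
eef_rot: [0.0, 0.281, 0.96, 0.0]
ft_force: [0.5, -0.1, -0.3]
grip_width: 0.0704
grip_force: 0.0
```

```bash
python3 st.py; python3 - <<'E'
from h import *
p=optics.read_camera("wrist"); save(p,"w4.png",(160,100,480,340),2.5); print(np.round(p["T"],3).tolist())
s=optics.read_camera("side"); np.savez("w4.npz",T=p["T"]); save(s,"s4.png",(225,200,345,290),6)
E
```

```text
t21.05 [ 0.5841 -0.0017  0.209 ] yawY 57.41 [ 0.5 -0.1 -0.3] [ 0.052 -0.073 -0.037] -1.025
[[0.538, 0.814, 0.218, 0.524], [0.843, -0.52, -0.138, 0.037], [0.001, 0.258, -0.966, 0.379], [0.0, 0.0, 0.0, 1.0]]
```

View pics/w4.png

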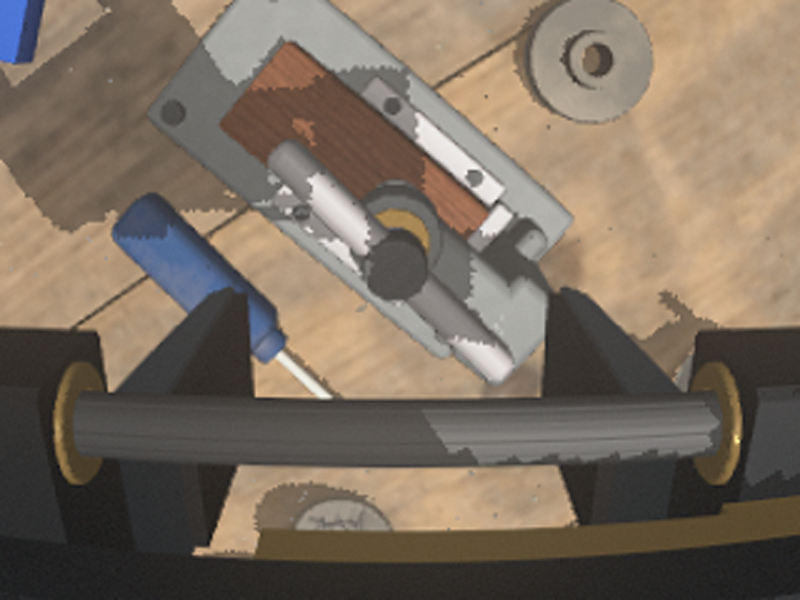

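```bash
python3 - <<'E'
from h import *
p=optics.read_camera("wrist"); z=.136
h=wz(p,318.8,205.2,.141); a=wz(p,273.6,162.8,z); b=wz(p,359.2,246.8,z); d=b-a
print(h,(a+b)/2,np.linalg.norm(d),np.degrees(np.arctan2(d[1],d[0])))
E
```

```text
[5.81911283e-01 1.44439262e-04 1.41000000e-01] [ 0.58371797 -0.00175711  0.136     ] 0.10110224737260222 11.768124456831018
```

Call:
apply_moves(
  deltas=[
    [[-0.01,0,0.2,0,0,0,0.23],[0,0,0.2,0,0,0,0.23],[0,0,0.2,0,0,0,0.23],[0,0,0.21,0,0,0,0.23],[0,0,0,0,0,0,0.23]],
  ],
)

```text
clock: 21.62
ee_pos: [0.5819, -0.0022, 0.1235]
eef_rot: [-0.004, 0.28, 0.96, -0.001]
ft_force: [-1.2, -0.4, -0.2]
grip_width: 0.0699
grip_force: 0.0
```

Call:
apply_moves(
  deltas=[
    [[0,0,0,0,0,0.012,0.23],[0,0,0,0,0,0.012,0.23],[0,0,0,0,0,0.012,0.23],[0,0,0,0,0,0.012,0.23],[0,0,0,0,0,0.012,0.23]],
  ],
)

```text
clock: 22.03
ee_pos: [0.5854, -0.0022, 0.1288]
eef_rot: [0.001, 0.37, 0.929, 0.0]
ft_force: [0.3, 1.2, -0.0]
grip_width: 0.0703
grip_force: 0.5
```

```bash
python3 st.py
```

```text
t22.03 [ 0.5854 -0.0022  0.1288] yawY 46.53 [ 0.3  1.2 -0. ] [ 0.178 -0.05   0.017] -0.836
```

Call:
apply_moves(
  deltas=[
    [[0,0,0,0,0,0.005,0.23],[0,0,0,0,0,0.005,0.23],[0,0,0,0,0,0.005,0.23],[0,0,0,0,0,0.005,0.23],[0,0,0,0,0,0.005,0.23]],
  ],
)

```text
clock: 22.45
ee_pos: [0.5851, -0.0016, 0.1283]
eef_rot: [0.0, 0.406, 0.914, 0.001]
ft_force: [-1.6, 4.4, 5.3]
grip_width: 0.0702
grip_force: 5.5
```

```bash
python3 st.py
```

```text
t22.45 [ 0.5851 -0.0016  0.1283] yawY 42.12 [-1.6  4.4  5.3] [0.824 0.043 0.453] -0.758
```

Call:
apply_moves(
  deltas=[
    [[0,0,0.002,0,0,0.022,0.23],[0,0,0.002,0,0,0.022,0.23],[0,0,0.002,0,0,0.022,0.23],[0,0,0.002,0,0,0.022,0.23],[0,0,0.002,0,0,0.022,0.23]],
  ],
)

```text
clock: 22.87
ee_pos: [0.5851, -0.0023, 0.1273]
eef_rot: [0.001, 0.558, 0.83, 0.0]
ft_force: [-0.8, 2.0, 6.1]
grip_width: 0.0703
grip_force: 5.8
```

Call:
apply_moves(
  deltas=[
    [[0,0,0.002,0,0,0.022,0.23],[0,0,0.002,0,0,0.022,0.23],[0,0,0.002,0,0,0.022,0.23],[0,0,0.002,0,0,0.022,0.23],[0,0,0.002,0,0,0.022,0.23]],
  ],
)

```text
clock: 23.28
ee_pos: [0.5849, -0.003, 0.1262]
eef_rot: [0.001, 0.692, 0.722, -0.0]
ft_force: [-1.6, 0.6, 6.4]
grip_width: 0.0701
grip_force: 6.1
```

```bash
python3 st.py
```

```text
t23.28 [ 0.5849 -0.003   0.1262] yawY 2.40 [-1.6  0.6  6.4] [0.055 0.258 0.467] -0.065
```

Call:
apply_moves(
  deltas=[
    [[0,0,0.002,0,0,0.022,0.23],[0,0,0.002,0,0,0.022,0.23],[0,0,0.002,0,0,0.022,0.23],[0,0,0.002,0,0,0.022,0.23],[0,0,0.002,0,0,0.022,0.23]],
  ],
)

```text
clock: 23.7
ee_pos: [0.5843, -0.0036, 0.1251]
eef_rot: [0.001, 0.806, 0.592, -0.001]
ft_force: [-2.6, -1.9, 6.1]
grip_width: 0.0705
grip_force: 6.5
```

```bash
python3 st.py
```

```text
t23.70 [ 0.5843 -0.0036  0.1251] yawY -17.38 [-2.6 -1.9  6.1] [-0.225  0.488  0.501] 0.281
```

Call:
apply_moves(
  deltas=[
    [[0,0,0.001,0,0,0.013,0.23],[0,0,0.001,0,0,0.013,0.23],[0,0,0.001,0,0,0.013,0.23],[0,0,0.001,0,0,0.013,0.23],[0,0,0.001,0,0,0.012,0.23]],
  ],
)

```text
clock: 24.12
ee_pos: [0.584, -0.0038, 0.1245]
eef_rot: [0.001, 0.861, 0.509, -0.001]
ft_force: [-3.2, -1.1, 5.7]
grip_width: 0.07
grip_force: 6.6
```

```bash
python3 st.py
```

```text
t24.12 [ 0.584  -0.0038  0.1245] yawY -28.81 [-3.2 -1.1  5.7] [-0.291  0.564  0.474] 0.48
```

Call:
apply_moves(
  deltas=[
    [[0,0,0,0,0,-0.039,0.23],[0,0,0,0,0,-0.039,0.23],[0,0,0,0,0,-0.02,0.23],[0,0,-0.2,0,0,0,0.23],[0,0,-0.2,0,0,0,0.23]],
  ],
)

```text
clock: 24.53
ee_pos: [0.5838, -0.0032, 0.1628]
eef_rot: [-0.001, 0.773, 0.635, -0.002]
ft_force: [-0.3, -1.3, 0.7]
grip_width: 0.0703
grip_force: 0.0
```

Call:
apply_moves(
  deltas=[
    [[0,0,-0.3,0,0,0,0.23],[0,0,-0.15,0,0,0,0.23],[0,0,0,0,0,0,0.23],[0,0,0,0,0,0,0.23],[0,0,0,0,0,0,0.23]],
  ],
)

```text
clock: 24.95
ee_pos: [0.5839, -0.0027, 0.2074]
eef_rot: [-0.001, 0.772, 0.635, -0.001]
ft_force: [0.1, -1.4, 0.0]
grip_width: 0.0701
grip_force: 0.0
```

```bash
python3 st.py; python3 - <<'E'
from h import *
p=optics.read_camera("wrist"); save(p,"w5.png",(160,100,480,340),2.5)
E
```

```text
t24.95 [ 0.5839 -0.0027  0.2074] yawY -11.16 [ 0.1 -1.4  0. ] [-0.013 -0.093  0.038] 0.171
```

View pics/w5.png

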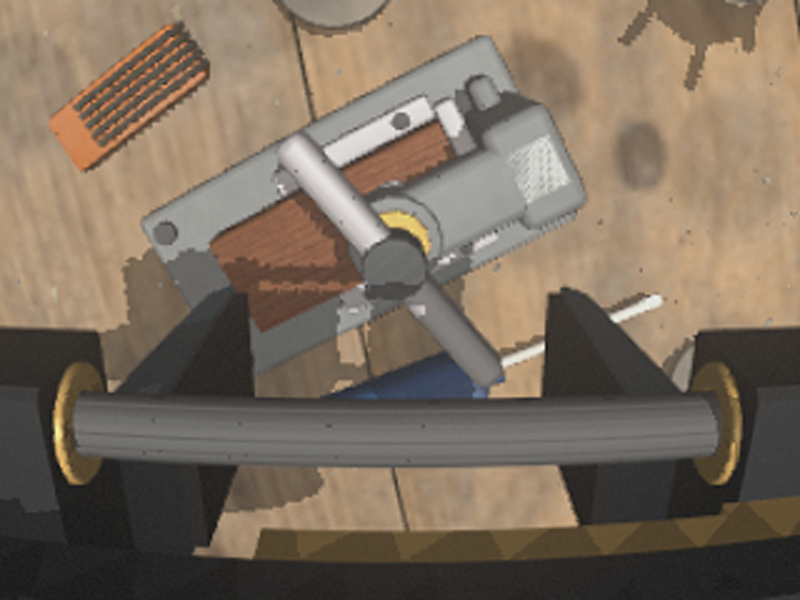

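```bash
python3 - <<'E'
from h import *
p=optics.read_camera("wrist"); z=.132
a=wz(p,277.2,159.2,z); b=wz(p,355.2,248,z); d=b-a
print((a+b)/2,np.linalg.norm(d),np.degrees(np.arctan2(d[1],d[0])))
E
```

```text
[ 0.58406319 -0.00135145  0.132     ] 0.10061047771768508 -60.98584917186415
```

```bash
python3 -c "
from bench import job
print(job.job_done())"
```

```text
the job is handed in; nothing more can be done
None
```

The block is home against the end stop and clamped about 90° past the touch (touch angle read from the torque jump, good to roughly ±4°); everything is released, the other things were left alone, and the job is handed in at about 25 s.

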